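# End a stirring run: speed knob to its off stop, bottle into the tray

## Task

The stirring run is over. First turn the stirrer's speed knob (the large one with the bar grip) fully anticlockwise to its end stop while the bottle still stands on the plate; only then take the bottle off the plate and set it down gently, upright, on the floor of the steel wire tray, and let go. Leave the round heating knob as it is set and the two bottles in the tray standing.

Things in the scene. Friction and masses are not known exactly. Their poses are not given: they have to be found in the camera images.
- speed_knob (a joint): angle of the large bar-grip speed knob, rad: 0 = off, the anticlockwise end stop (seen from above, so turning it about +z lowers the value); grows clockwise to the other stop at 4.5. Starts between 1.3 and 2.7; light even friction (about 0.06 N m); stays where it is left
- speed_knob_grip (a point): point on the speed knob's vertical axis at gripping height, 37 mm over the deck. Black disc, 60 mm across, its top 23 mm below this point, with an upright bar grip 60 mm long, 14 mm thick, from 23 mm below to 11 mm above. The point turns with it: x along the bar (white line on the -x half), y across, z up. At 0 the white line points to the stirrer's front (robot's side)
- heat_knob_mark (a point): end of the white line on top of the round heating knob (black, ribbed, 44 mm across at its foot, 24 mm high, on a 6 mm dial plate); the point lies 16 mm from that knob's axis and turns with it. Turns easily; leave it alone
- stirrer: white flat laboratory stirrer, fixed, 260 x 170 x 55 mm; origin under its centre on the table, x to its rear, y to its left, z up. Deck 55 mm above the table. Both knobs stand on the front part, axes at x = -80, y = +44 and -44 mm (either may be on either side), on aluminium dial plates; the round plate is on the rear part
- plate_top (a point): centre of the top face of the stirrer's round white plate, 124 mm across, 70 mm above the table; axes as the stirrer's
- bottle: closed white plastic reagent bottle with a ribbed blue screw cap, about 84 g, that stands on the stirrer's plate: body 48 mm across up to 78 mm high, cap 30 mm across, 98 mm high in all; origin at the centre of its underside, z up along its axis
- tray: fixed steel wire tray, 276 x 133 x 36 mm, left of the stirrer; origin under its middle, standing on a 19 mm high base plate; x along its length, away from the stirrer, y across it, towards the robot, z up. Floor 6 mm above the origin, from x = -125 to +136, y = -56 to +56 mm; rims 30 to 36 mm high, wire bail at the stirrer end. The half near the stirrer (x -120 to +20 mm) is empty
- big_bottle: bottle 52 mm across, 110 mm high, ribbed white cap, standing in the half away from the stirrer of the tray, near x = 100, y = 24 mm of the tray; origin at the centre of its underside, z up along its axis
- small_bottle: bottle 40 mm across, 85 mm high, ribbed orange cap, standing in the half away from the stirrer of the tray, near x = 62, y = -30 mm of the tray; origin at the centre of its underside, z up along its axis

How it is judged:
On the way, in this order (a step that is already met when the one before it is completed fails the run):
1. the speed knob is turned to its anticlockwise stop while the bottle still stands on the plate (value of joint speed_knob below 0.07 rad and horizontal distance between bottle and plate_top below 0.055 m and z of bottle in the frame of plate_top below 0.012 m and angle between bottle's own z axis and vertical below 0.2 rad), for 0.2 s.
2. the bottle is lifted off the plate (z of bottle in the frame of plate_top above 0.03 m), for 0.1 s.
At the end, for the whole second after the job is handed in: the speed knob is within 0.07 rad of its off stop; the bottle stands upright (within 0.12 rad) and at rest on the tray's floor, its axis inside the floor's outline and its underside within 6 mm of the floor; the tray's two other bottles are still upright (within 0.2 rad) (value of joint speed_knob below 0.07 rad and x of bottle in the frame of tray between -0.125 and 0.136 m and y of bottle in the frame of tray between -0.057 and 0.057 m and z of bottle in the frame of tray below 0.012 m and angle between bottle's own z axis and vertical below 0.12 rad and linear speed of bottle below 0.02 m/s and angle between each of big_bottle, small_bottle's own z axis and vertical below 0.2 rad); the robot touches nothing.
It fails at once if the round heating knob is turned (its mark moves more than 6 mm) (distance of heat_knob_mark from where it was at the start of the episode above 0.006 m).
It fails at once if the bottle is dropped into the tray (faster than 0.7 m/s within 60 mm of its floor) (x of bottle in the frame of tray between -0.125 and 0.136 m and y of bottle in the frame of tray between -0.057 and 0.057 m and z of bottle in the frame of tray below 0.066 m and linear speed of bottle above 0.7 m/s).
It fails at once if a bottle in the tray is tipped over (more than 0.5 rad) (angle between any of big_bottle, small_bottle's own z axis and vertical above 0.5 rad).
It also fails if it takes over 56 s, if anything falls off the work surface, if the arm or the gripper's body presses on something with over 40 N, if the wrist force passes 120 N, or if a joint passes its speed limit or range.

## Robot

A 6-joint arm with a two-finger parallel gripper is mounted at the origin on a cart in front of the work surface, level with it; the furniture and walls round the work are solid. World frame = base frame: x ahead of the robot, y to its left, z up, the work surface at z = 0. Lengths are in m, angles in rad, forces in N, time in s.
With the tool pointing down it reaches from about 0.35 to 0.725 m from the base axis. Payload 6 kg.
Tool frame: the origin (TCP) lies at the very end of the fingers, on their centre line; the grasp point (between the pads) lies 19 mm behind it; z points along the fingers, y is the line along which they close (so a half turn about z gives the same grasp; the last joint's range is limited). The gripper opens to 85 mm and grips with 20 to 120 N. Pads are 22 mm wide; open, the fingers measure 114 mm over their backs; the gripper's body (76 mm by 85 mm) begins 54 mm behind the grasp point. The pads swing forward as they close: fully open they stand 13 mm farther back than shut.
Start: joints at [-0.86, 0.04, 0.085, 0, -1.615, -0.334], TCP at [0.221, -0.558, 0.197] pointing down, gripper open.
Joint ranges: [-2.56, 2.56], [-1.29, 2.01], [-1.08, 1.49], [-3.29, 1.98], [-2.81, -0.18], [-2.99, 2.99]. Speed limits (rad/s): [2.57, 2.57, 3.01, 3.14, 3.14, 3.14].

## Interface

Orientations are given as a 3x3 rotation matrix whose columns are the frame's x, y, z axes.
In Python, from cell import robot gives the robot as it stands.
- The arm moves only by the tool nudge_tcp, called after "Request:" as name(argument=value, ...) on one line, values as JSON. Schema: {"type":"object","properties":{"motion":{"type":"array","items":{"type":"array","items":{"type":"number"},"minItems":5,"maxItems":5},"minItems":1,"maxItems":8},"grip_n":{"type":"number"},"only":{"type":"string"},"quiet":{"type":"boolean"},"lines":{"type":"string"}},"required":["motion"],"additionalProperties":false}. motion is a list of rows, 1 to 8 of them, each of 5 numbers: the opening from 0.0 (shut) to 1.0 (fully open), then dx, dy, dz in normalised numbers (1 is 0.6 m), then a turn about the tool's z in normalised numbers (1 is pi rad); each row is the pose to reach, as a shift and turn from the pose commanded when the call began, along the tool's axes at that moment; what a row does not reach only later rows make up. A row lasts 1/8 s, in which the tool goes at most 0.0625 m and 0.188 rad, less where a joint would pass 70% of its speed; a pose out of reach is approached as far as the arm can. The fingers move at their own pace and stop on an object; grip_n is the grip in N (left out, the last holds). Time passes only in rows, so rows that do not move let the fingers close. The tool returns the time, the measured TCP pose, the force, the opening and the grip force at its end. only (a regular expression) keeps the lines of the reply that match it, lines (a string "A,B") keeps lines A to B, and quiet returns only ok. Shift and turn numbers lie between -1 and 1, and a call with a number outside is refused. Input that does not fit is refused with a message, and nothing moves.
- robot.sense(): the state, without advancing time (a new reading comes with each control period).
- robot.grab_frame(name): name is "side" or "top" or "wrist"; returns a dict with "img" (480x640x3 uint8, red, green, blue), "vfov" (degrees; the focal length in pixels is half the picture's height over the tangent of half this angle, whatever the lens; pixels are square), "cx", "cy" (the principal point, pixels), "pose" (4x4, takes a point from camera to world coordinates). Camera axes: x right, y up, looking along -z (the intrinsics and any distortion apply to the point x, -y, -z); pixel columns grow to the right and rows downward; lengths in m; the calibration is good to about 2 mm. A picture is of the moment at which its call begins. There is no depth.
- robot.sign_off(): hands the job in; it is judged then, once.
The state is a dict: "t": time; "joint_pos": joint angles; "qd": joint speeds; "joint_torque": joint torques, N m; "ee_pos": TCP position; "tcp_rot": TCP orientation; "ft_force": force on the tool from outside, world axes, zero at the start; "ft_torque": the same for the moment, N m; "finger_gap": opening from 0.0 (shut) to 1.0 (fully open); "finger_force": force on a finger pad.
Only numpy, scipy, OpenCV 4.12 (cv2) and the standard library are available. Lean on these libraries where they do the work, as an engineer would, in place of code of your own. Each camera call takes 0.05 s, during which the arm holds its last target. There are 200 camera calls.

## Working session

There is one attempt and no reset: what is moved stays moved. The work goes in short steps, Python scripts to look and compute and a tool call to move; the robot and the scene stay as the last step left them, time stands still between calls to the robot, and variables do not carry over. Pictures are saved under pics/ and viewed, at most 10 in all, crops included, and the job is handed in when it is done.

```bash
ls; mkdir -p pics
```

Run:
```python
from cell import robot
import cv2,numpy as np
s=robot.sense();print(s)
for n in("top","side"):
    f=robot.grab_frame(n);cv2.imwrite(f"pics/{n}0.png",f["img"][:,:,::-1]);print(n,{k:v for k,v in f.items() if k!="img"})
```

```text
cell.py
pics
{'t': 0.0, 'joint_pos': array([-8.60283448e-01,  4.08146299e-02,  8.37532600e-02, -4.31088615e-04,
       -1.61549228e+00, -3.33692525e-01]), 'qd': array([ 3.80876780e-04,  9.19310220e-04, -3.78506432e-05,  4.71742689e-04,
       -8.18147094e-04, -1.58143110e-03]), 'joint_torque': array([-9.72639209e-04, -3.68195379e+01,  3.47408223e+01,  6.93258315e+00,
       -5.37739776e-03, -1.18074749e-05]), 'ee_pos': array([ 0.22068455, -0.55751059,  0.19645204]), 'tcp_rot': array([[-9.29832317e-01, -3.67982594e-01, -8.19720268e-04],
       [-3.67983468e-01,  9.29830934e-01,  1.61298995e-03],
       [ 1.68649037e-04,  1.80145369e-03, -9.99998363e-01]]), 'ft_force': array([ 0.04780316, -0.22670508,  0.23190183]), 'ft_torque': array([ 0.07281869, -0.0024421 ,  0.0139413 ]), 'finger_force': 0.0, 'finger_gap': 1.0018447431090987}
top {'vfov': 42.63129645914352, 'cx': 320.73814065560043, 'cy': 237.74643031772266, 'pose': array([[-0.0248714 ,  0.99462461, -0.10051519,  0.43308815],
       [-0.99956679, -0.02632504, -0.01316127,  0.16224542],
       [-0.01573659,  0.10014431,  0.99484847,  1.19711046],
       [ 0.        ,  0.        ,  0.        ,  1.        ]])}
side {'vfov': 57.89376361994782, 'cx': 321.32037112573227, 'cy': 238.99319728125985, 'pose': array([[ 0.99996443,  0.00551862, -0.00637835,  0.5490744 ],
       [-0.00789838,  0.34741946, -0.93767656, -0.6745592 ],
       [-0.00295872,  0.93769359,  0.34745069,  0.41224088],
       [ 0.        ,  0.        ,  0.        ,  1.        ]])}
```

View pics/top0.png

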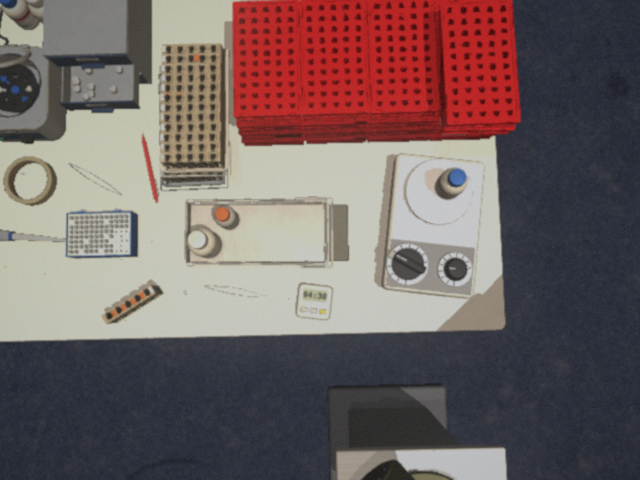

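View pics/side0.png

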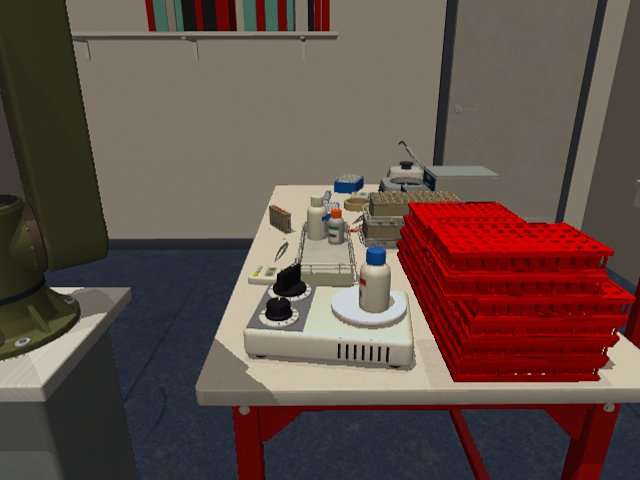

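Create h.py:
```python
import numpy as np,cv2
from cell import robot
def ray(f,u,v):
    fl=240/np.tan(np.radians(f["vfov"])/2);P=f["pose"]
    d=P[:3,:3]@np.array([(u-f["cx"])/fl,-(v-f["cy"])/fl,-1.]);return P[:3,3],d/np.linalg.norm(d)
def onz(f,u,v,z):
    o,d=ray(f,u,v);return o+d*(z-o[2])/d[2]
def tri(rs):
    A=sum(np.eye(3)-np.outer(d,d) for o,d in rs);b=sum((np.eye(3)-np.outer(d,d))@o for o,d in rs)
    return np.linalg.solve(A,b)
def proj(f,p):
    fl=240/np.tan(np.radians(f["vfov"])/2);q=np.linalg.inv(f["pose"])@np.r_[p,1]
    return f["cx"]+fl*q[0]/-q[2],f["cy"]-fl*q[1]/-q[2]
def blobs(m,amin=20):
    n,l,s,c=cv2.connectedComponentsWithStats(m.astype(np.uint8));return [(s[i].tolist(),c[i].round(1).tolist()) for i in range(1,n) if s[i][4]>=amin]
def totool(dp):
    return robot.sense()["tcp_rot"].T@np.asarray(dp)
```

Run:
```python
from h import *
T=robot.grab_frame("top");S=robot.grab_frame("side")
for n,f,(x0,y0,x1,y1) in(("top",T,(375,145,495,300)),("side",S,(240,240,420,370))):
    h=cv2.cvtColor(f["img"],cv2.COLOR_RGB2HSV)
    m=np.zeros(h.shape[:2],bool);m[y0:y1,x0:x1]=1
    print(n,"blue",blobs(m&(h[...,0]>95)&(h[...,0]<125)&(h[...,1]>130)&(h[...,2]>60)))
    print(n,"black",blobs(m&(h[...,2]<50)))
a=cv2.resize(T["img"][235:295,380:480],(800,480),interpolation=cv2.INTER_CUBIC)
cv2.imwrite("pics/knobs.png",a[:,:,::-1])
```

```text
top blue [([450, 170, 15, 15, 180], [457.1, 177.0])]
top black []
side blue [([366, 247, 19, 18, 309], [375.3, 255.6])]
side black [([240, 240, 13, 10, 104], [245.0, 244.0]), ([265, 263, 41, 58, 1256], [284.8, 293.1]), ([338, 344, 2, 14, 28], [338.5, 350.5]), ([346, 345, 2, 14, 28], [346.5, 351.5]), ([354, 345, 2, 14, 28], [354.5, 351.5]), ([362, 346, 2, 14, 28], [362.5, 352.5]), ([370, 347, 2, 13, 26], [370.5, 353.0]), ([378, 347, 3, 14, 27], [378.7, 353.6]), ([386, 348, 3, 14, 27], [387.0, 354.5])]
```

View pics/knobs.png

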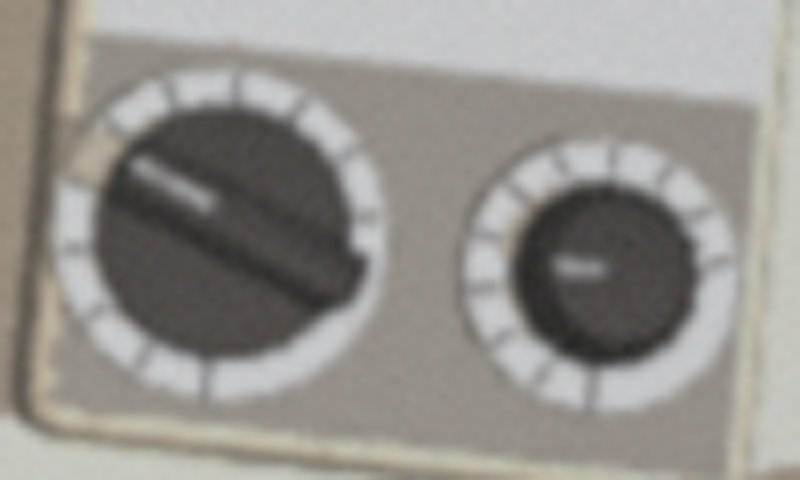

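Run:
```python
from h import *
T=robot.grab_frame("top");S=robot.grab_frame("side")
k=onz(T,407.25,264.4,.058);hk=onz(T,455,269.4,.061);print("dials",k,hk,np.linalg.norm((k-hk)[:2]))
yv=(k-hk)[:2];yv/=np.linalg.norm(yv);xv=np.array([yv[1],-yv[0]]);print("yaw",np.degrees(np.arctan2(xv[1],xv[0])))
org=(k+hk)[:2]/2+.080*xv;print("origin",org)
a=onz(T,396.9,255.3,.103);b=onz(T,406.6,260.6,.103);c=onz(T,423.5,268,.103)
print("line",a,b,"far end",c,"barmid",(a+c)/2,np.linalg.norm(a-c));d=a-b;w=np.degrees(np.arctan2(d[1],d[0]));d2=a-c;w2=np.degrees(np.arctan2(d2[1],d2[0]))
fr=np.degrees(np.arctan2(-xv[1],-xv[0]));print("whitedir",w,w2,"theta",np.radians((fr-w)%360))
p=tri([ray(T,457.1,177),ray(S,375.3,255.6)]);print("cap",p,proj(T,p),proj(S,p))
print("cap top z.168",onz(T,457.1,177,.166))
print("k in side",proj(S,np.r_[k[:2],.103]))
for z,n in((.05,"rim"),):
  for u,v in((187,199),(331,199),(333,265),(187,265)):print(n,onz(T,u,v,z))
for u,v,z in((200,240,.14),(222,214,.11)):print("bot",onz(T,u,v,z))
print("rack z", tri([ray(T,518,122),ray(S,629,295)]))
```

```text
dials [0.49441825 0.01858815 0.058     ] [ 0.48279201 -0.06836024  0.061     ] 0.08772223610005052
yaw -7.616088244559267
origin [ 0.5678994  -0.03548882]
line [0.50866234 0.04200522 0.103     ] [0.49877966 0.02515271 0.103     ] far end [ 0.48486524 -0.0042549   0.103     ] barmid [0.49676379 0.01887516 0.103     ] 0.052022121201013655
whitedir 59.61169391350594 62.77783504377253 theta 1.9682465061180565
cap [ 0.63621831 -0.05983971  0.15684367] (np.float64(457.09334515992026), np.float64(177.1348587330109)) (np.float64(375.44850988500696), np.float64(255.57420394726807))
cap top z.168 [ 0.63466203 -0.05790709  0.166     ]
k in side (np.float64(287.3803769913884), np.float64(267.34355907580533))
rim [0.62938872 0.42872009 0.05      ]
rim [0.6219022  0.15624322 0.05      ]
rim [0.49729236 0.15581983 0.05      ]
rim [0.50433356 0.42909849 0.05      ]
bot [0.54150619 0.38543776 0.14      ]
bot [0.59025919 0.35207917 0.11      ]
rack z [ 0.81089227 -0.21943726  0.15882681]
```

The rows are not in the units I measure in: shifts go in shares of 0.6 m and turns go in shares of pi rad. I convert before sending: -0.467 m / 0.6 = -0.7783, -0.35 m / 0.6 = -0.5833, -0.69 rad / 3.1416 = -0.2196.

Request:
nudge_tcp(motion=[[0.6, -0.0967, 0.09, -0.0333, -0.0318], [0.6, -0.195, 0.1817, -0.0333, -0.0637], [0.6, -0.2917, 0.2717, -0.0333, -0.0955], [0.6, -0.3883, 0.3633, -0.0333, -0.1273], [0.6, -0.4867, 0.4533, -0.0333, -0.1592], [0.6, -0.5833, 0.545, -0.0333, -0.191], [0.6, -0.6817, 0.635, -0.0333, -0.2196], [0.6, -0.7783, 0.7267, -0.0333, -0.2196]], grip_n=30)

```text
t: 1.3
ee_pos: [0.4348, -0.1059, 0.2178]
tcp_rot: [[-0.482, -0.876, 0.001], [-0.876, 0.482, 0.0], [-0.001, -0.001, -1.0]]
ft_force: [1.2, 0.3, -0.4]
finger_gap: 0.601
finger_force: 0.0
```

Run:
```python
from h import *
s=robot.sense();print(s["joint_pos"],s["ee_pos"],s["tcp_rot"][:,0],totool(np.array([.495,.019,.12])-s["ee_pos"]))
```

```text
[ 2.15581735e-01 -3.71268120e-01 -2.40511209e-01 -6.70662124e-05
 -1.70021977e+00 -7.18246615e-01] [ 0.43484032 -0.10590703  0.21783538] [-0.48175426 -0.87630586 -0.00092758] [-0.13834819  0.00755028  0.09795655]
```

Scaled: -0.138 m / 0.6 = -0.23, -0.1 m / 0.6 = -0.1667.

Request:
nudge_tcp(motion=[[0.6, -0.0833, 0.005, 0, 0], [0.6, -0.1667, 0.01, 0, 0], [0.6, -0.23, 0.0117, 0.05, 0], [0.6, -0.23, 0.0117, 0.1, 0], [0.6, -0.23, 0.0117, 0.1, 0], [0.6, -0.23, 0.0117, 0.1, 0]], grip_n=30)

```text
t: 2.05
ee_pos: [0.4954, 0.0158, 0.1591]
tcp_rot: [[-0.483, -0.875, 0.002], [-0.875, 0.483, -0.0], [-0.001, -0.002, -1.0]]
ft_force: [0.2, 0.2, 0.1]
finger_gap: 0.603
finger_force: 0.0
```

Run:
```python
from h import *
s=robot.sense();print(s["ee_pos"],s["qd"].round(3))
W=robot.grab_frame("wrist");cv2.imwrite("pics/w1.png",W["img"][:,:,::-1])
for z in(.058,.103):print(z,proj(W,np.array([.4947,.0187,z])))
```

```text
[0.49536589 0.01579984 0.15908798] [-0.006 -0.009  0.014  0.002  0.003  0.001]
0.058 (np.float64(319.5474440722342), np.float64(225.4217157114346))
0.103 (np.float64(319.7236684708135), np.float64(244.11675005890257))
```

View pics/w1.png

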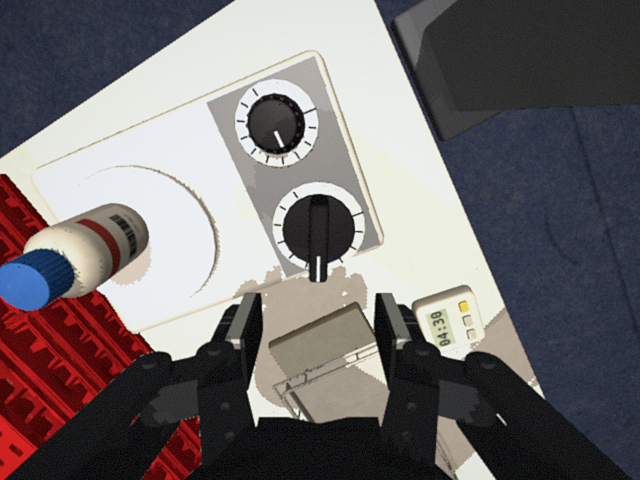

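Scaled: 0.083 m / 0.6 = 0.1383, 0.05 m / 0.6 = 0.0833.

Request:
nudge_tcp(motion=[[0.6, -0.0033, 0.0033, 0.0833, 0], [0.6, -0.0033, 0.0033, 0.1383, 0], [0.6, -0.0033, 0.0033, 0.1383, 0], [0, -0.0033, 0.0033, 0.1383, 0], [0, -0.0033, 0.0033, 0.1383, 0], [0, -0.0033, 0.0033, 0.1383, 0], [0, -0.0033, 0.0033, 0.1383, 0], [0, -0.0033, 0.0033, 0.1383, 0]], grip_n=30)

```text
t: 3.1
ee_pos: [0.4941, 0.019, 0.0746]
tcp_rot: [[-0.483, -0.876, 0.0], [-0.876, 0.483, 0.0], [-0.0, 0.0, -1.0]]
ft_force: [0.1, -0.4, 0.4]
finger_gap: 0.0
finger_force: 0.0
```

Run:
```python
from h import *
s=robot.sense();print(s["finger_gap"],s["finger_force"],s["ft_force"])
W=robot.grab_frame("wrist")["img"];S=robot.grab_frame("side")["img"]
a=cv2.resize(W,(480,360));b=cv2.resize(S[200:380,200:440],(480,360))
cv2.imwrite("pics/w2.png",np.hstack([a[:,40:440],b[:,:400]])[:,:,::-1])
```

```text
7.761987800552495e-05 0.0 [ 0.05088869 -0.38285925  0.39818896]
```

View pics/w2.png

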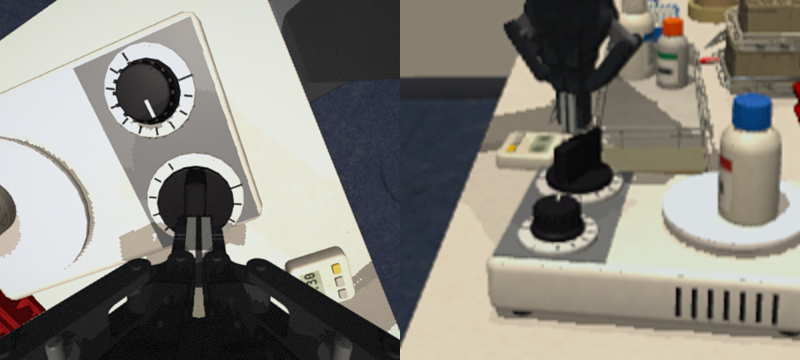

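Run:
```python
from h import *
s=robot.sense();p=s["ee_pos"];print(p,s["joint_pos"].round(3))
for n in("wrist","side","top"):
    f=robot.grab_frame(n);print(n,proj(f,p),f["pose"].round(3).tolist(),f["vfov"],f["cx"],f["cy"],proj(f,p+[0,0,.019]))
    if n=="wrist":W=f["img"]
    if n=="side":S=f["img"]
cv2.imwrite("pics/w3.png",np.hstack([W[200:480,220:420],cv2.resize(S[220:320,230:330],(280,280))])[:,:,::-1])
```

```text
[0.49405914 0.01898344 0.07438855] [ 0.447 -0.228 -0.389 -0.    -1.41  -0.951]
wrist (np.float64(316.5148102517272), np.float64(275.36166279792104)) [[-0.875, -0.457, -0.156, 0.453], [0.483, -0.828, -0.283, -0.053], [0.0, -0.324, 0.946, 0.25], [0.0, 0.0, 0.0, 1.0]] 69.380188436322 317.8970714445532 236.0640940212785 (np.float64(316.3801553272805), np.float64(291.587347863157))
side (np.float64(287.679404519117), np.float64(282.05712628118783)) [[1.0, 0.006, -0.006, 0.549], [-0.008, 0.347, -0.938, -0.675], [-0.003, 0.938, 0.347, 0.412], [0.0, 0.0, 0.0, 1.0]] 57.89376361994782 321.32037112573227 238.99319728125985 (np.float64(287.35541503980085), np.float64(272.2687992064707))
top (np.float64(408.1570909001699), np.float64(264.0896224695515)) [[-0.025, 0.995, -0.101, 0.433], [-1.0, -0.026, -0.013, 0.162], [-0.016, 0.1, 0.995, 1.197], [0.0, 0.0, 0.0, 1.0]] 42.63129645914352 320.73814065560043 237.74643031772266 (np.float64(409.4893307751309), np.float64(263.4796311771227))
```

View pics/w3.png

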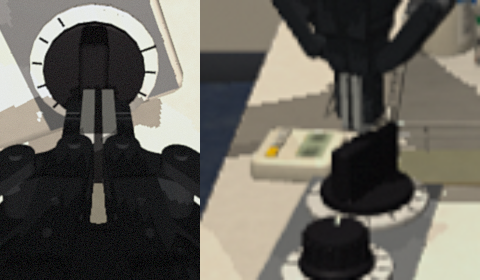

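Run:
```python
from h import *
W=robot.grab_frame("wrist");S=robot.grab_frame("side")
print("tip",tri([ray(W,318,289),ray(S,285.5,264.6)]))
d=np.array([.483,.876,0])
for t in(-.03,0,.03,.045):
  for z in(.07,.103):
    q=np.array([.4947,.0187,z])+t*d;print(t,z,np.round(proj(W,q)),np.round(proj(S,q)))
cv2.imwrite("pics/w4.png",cv2.resize(np.hstack([W["img"][210:370,240:400],cv2.resize(S["img"][235:315,245:325],(160,160))]),None,fx=2.5,fy=2.5,interpolation=cv2.INTER_CUBIC)[:,:,::-1])
```

```text
tip [0.49015365 0.01082604 0.11081662]
-0.03 0.07 [315. 222.] [279. 291.]
-0.03 0.103 [315. 242.] [278. 274.]
0 0.07 [315. 272.] [288. 284.]
0 0.103 [315. 301.] [288. 267.]
0.03 0.07 [315. 318.] [297. 278.]
0.03 0.103 [315. 354.] [297. 261.]
0.045 0.07 [316. 339.] [301. 275.]
0.045 0.103 [315. 378.] [301. 258.]
```

View pics/w4.png

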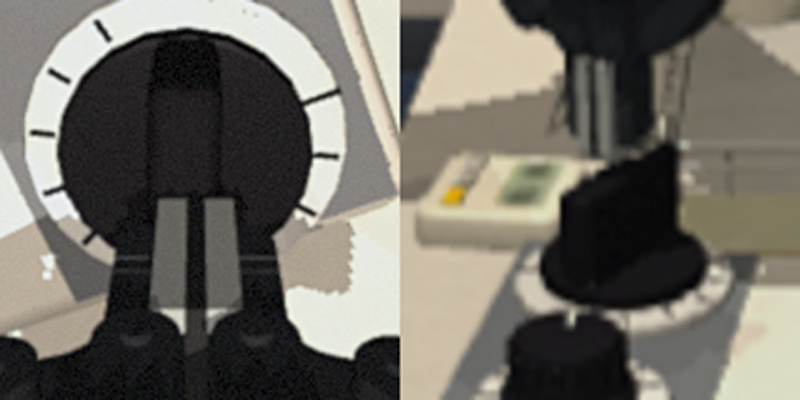

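Scaled: -0.05 m / 0.6 = -0.0833, -0.04 m / 0.6 = -0.0667.

Request:
nudge_tcp(motion=[[0, 0, 0, -0.0667, 0], [0, 0, 0, -0.0833, 0], [0, 0, 0, -0.0833, 0], [0, 0, 0, -0.0833, 0]])

```text
t: 3.95
ee_pos: [0.4935, 0.019, 0.1231]
tcp_rot: [[-0.483, -0.876, -0.002], [-0.876, 0.483, -0.0], [0.001, 0.002, -1.0]]
ft_force: [-0.0, 0.2, -0.8]
finger_gap: 0.002
finger_force: 0.0
```

Create tip.py:
```python
from h import *
import sys
f=robot.grab_frame("side");np.save(f"pics/{sys.argv[1]}.npy",f["img"]);s=robot.sense();print(s["ee_pos"],proj(f,s["ee_pos"]),s["finger_gap"])
```

```bash
python3 tip.py A
```

```text
[0.49346939 0.01887829 0.12308703] (np.float64(286.4923107471986), np.float64(256.64932301551414)) 0.0021933021404352553
```

Request:
nudge_tcp(motion=[[0.6, 0, 0, 0, 0], [0.6, 0, 0, 0, 0], [0.6, 0, 0, 0, 0]])

```text
t: 4.38
ee_pos: [0.4941, 0.019, 0.1243]
tcp_rot: [[-0.483, -0.876, -0.0], [-0.876, 0.483, -0.0], [0.0, 0.0, -1.0]]
ft_force: [0.2, 0.4, 0.1]
finger_gap: 0.593
finger_force: 0.0
```

```bash
python3 tip.py B
```

```text
[0.49407175 0.01894898 0.12433952] (np.float64(286.82139272609516), np.float64(255.96226152132968)) 0.5972493570412186
```

Request:
nudge_tcp(motion=[[0.6, 0, 0, -0.1, 0], [0.6, 0, 0, -0.2, 0], [0.6, 0, 0, -0.2, 0], [0.6, 0, 0, -0.2, 0]])

```text
t: 4.92
ee_pos: [0.494, 0.0192, 0.2441]
tcp_rot: [[-0.483, -0.876, -0.0], [-0.876, 0.483, 0.001], [-0.0, 0.001, -1.0]]
ft_force: [-0.7, 0.5, -0.6]
finger_gap: 0.604
finger_force: 0.0
```

```bash
python3 tip.py C
```

Run:
```python
from h import *
I={k:np.load(f"pics/{k}.npy").astype(int) for k in"ABC"}
for k in"AB":
    d=np.abs(I[k]-I["C"]).sum(2)>40;d=d[:,240:340]
    for v in range(225,275,2):
        c=np.where(d[v])[0]+240
        print(k,v,(c.min(),c.max(),len(c)) if len(c) else None)
```

```text
[0.49374321 0.01906627 0.24330624] (np.float64(284.3973879758174), np.float64(188.62736248948474)) 0.5994380994556103
A 225 (np.int64(277), np.int64(334), 38)
A 227 (np.int64(277), np.int64(328), 30)
A 229 (np.int64(277), np.int64(337), 36)
A 231 (np.int64(277), np.int64(338), 37)
A 233 (np.int64(277), np.int64(33
[... 1152 characters left out ...]
28)
B 241 (np.int64(296), np.int64(338), 23)
B 243 (np.int64(291), np.int64(330), 19)
B 245 (np.int64(288), np.int64(339), 19)
B 247 (np.int64(299), np.int64(339), 12)
B 249 (np.int64(272), np.int64(339), 17)
B 251 (np.int64(253), np.int64(339), 34)
B 253 (np.int64(248), np.int64(339), 32)
B 255 (np.int64(247), np.int64(339), 22)
B 257 (np.int64(246), np.int64(315), 15)
B 259 (np.int64(302), np.int64(317), 16)
B 261 (np.int64(289), np.int64(320), 27)
B 263 (np.int64(277), np.int64(321), 36)
B 265 (np.int64(256), np.int64(325), 39)
B 267 (np.int64(302), np.int64(326), 20)
B 269 (np.int64(251), np.int64(324), 14)
B 271 (np.int64(246), np.int64(323), 17)
B 273 (np.int64(240), np.int64(315), 13)
```

Scaled: 0.195 m / 0.6 = 0.325, 0.06 m / 0.6 = 0.1.

Request:
nudge_tcp(motion=[[0.6, 0, 0, 0.1, 0], [0.6, 0, 0, 0.2, 0], [0.6, 0, 0, 0.2667, 0], [0.6, 0, 0, 0.2833, 0], [0.6, 0, 0, 0.3, 0], [0.6, 0, 0, 0.3117, 0], [0.6, 0, 0, 0.325, 0], [0.6, 0, 0, 0.325, 0]])

```text
t: 5.98
ee_pos: [0.494, 0.019, 0.0492]
tcp_rot: [[-0.483, -0.876, -0.0], [-0.876, 0.483, 0.0], [0.0, 0.0, -1.0]]
ft_force: [-0.2, 0.7, 0.2]
finger_gap: 0.601
finger_force: 0.0
```

Request:
nudge_tcp(motion=[[0, 0, 0, 0, 0], [0, 0, 0, 0, 0], [0, 0, 0, 0, 0], [0, 0, 0, 0, 0], [0, 0, 0, 0, 0]], grip_n=30)

```text
t: 6.6
ee_pos: [0.4963, 0.0182, 0.0504]
tcp_rot: [[-0.483, -0.875, 0.005], [-0.875, 0.483, -0.001], [-0.002, -0.005, -1.0]]
ft_force: [9.9, -5.0, -2.9]
finger_gap: 0.157
finger_force: 34.5
```

Scaled: -0.003 m / 0.6 = -0.005, -0.18 rad / 3.1416 = -0.0573.

Request:
nudge_tcp(motion=[[0, 0, -0.005, 0, 0], [0, 0, -0.005, 0, -0.0573], [0, 0, -0.005, 0, -0.1146], [0, 0, -0.005, 0, -0.1719], [0, 0, -0.005, 0, -0.2292], [0, 0, -0.005, 0, -0.2865]])

```text
t: 7.35
ee_pos: [0.4973, 0.0179, 0.0503]
tcp_rot: [[0.391, -0.92, 0.002], [-0.92, -0.391, 0.001], [-0.0, -0.002, -1.0]]
ft_force: [1.4, 1.8, 2.4]
finger_gap: 0.154
finger_force: 35.3
```

```bash
python3 -c "
from h import *
s=robot.sense();print(s['ft_force'],s['ft_torque'],s['joint_pos'])"
```

```text
[1.36562728 1.78085083 2.37762406] [ 0.32978444 -0.23541202 -0.10295788] [ 4.41790751e-01 -2.08716865e-01 -4.17380512e-01  1.06173273e-05
 -1.36042131e+00 -3.97023895e-02]
```

Scaled: -1.1 rad / 3.1416 = -0.3501.

Request:
nudge_tcp(motion=[[0, 0, 0, 0, -0.0573], [0, 0, 0, 0, -0.1146], [0, 0, 0, 0, -0.1719], [0, 0, 0, 0, -0.2292], [0, 0, 0, 0, -0.2865], [0, 0, 0, 0, -0.3247], [0, 0, 0, 0, -0.3501], [0, 0, 0, 0, -0.3501]])

```text
t: 8.35
ee_pos: [0.4986, 0.0187, 0.0504]
tcp_rot: [[0.997, -0.075, 0.005], [-0.075, -0.997, 0.003], [0.004, -0.003, -1.0]]
ft_force: [7.0, 2.9, -0.1]
finger_gap: 0.151
finger_force: 51.9
```

```bash
python3 -c "
from h import *
s=robot.sense();print(s['ft_force'],s['ft_torque'],np.degrees(np.arctan2(*s['tcp_rot'][1::-1,0])))"
```

```text
[ 7.02057779  2.89467644 -0.11245844] [ 0.95785102 -1.9436471  -0.82709084] -4.300935425950416
```

Scaled: 0.03 rad / 3.1416 = 0.0095.

Request:
nudge_tcp(motion=[[0, 0, 0, 0, 0.0064], [0, 0, 0, 0, 0.0095], [0.6, 0, 0, 0, 0.0095], [0.6, 0, 0, 0, 0.0095], [0.6, 0, 0, 0, 0.0095]])

```text
t: 8.98
ee_pos: [0.4965, 0.0174, 0.0493]
tcp_rot: [[0.995, -0.105, -0.0], [-0.105, -0.995, -0.0], [-0.0, 0.0, -1.0]]
ft_force: [-0.8, -0.5, -0.3]
finger_gap: 0.598
finger_force: 0.0
```

Request:
nudge_tcp(motion=[[0.6, 0, 0, -0.1, 0], [0.6, 0, 0, -0.2, 0], [0.6, 0, 0, -0.3, 0], [0.6, 0, 0, -0.3333, 0]])

```text
t: 9.48
ee_pos: [0.4977, 0.0173, 0.2542]
tcp_rot: [[0.994, -0.105, 0.006], [-0.105, -0.994, 0.001], [0.006, -0.002, -1.0]]
ft_force: [-0.3, 0.5, -0.6]
finger_gap: 0.6
finger_force: 0.0
```

Run:
```python
from h import *
W=robot.grab_frame("wrist");s=robot.sense();print(s["joint_pos"])
print(proj(W,np.array([.497,.018,.103])),proj(W,np.array([.567,-.0355,.07])),proj(W,np.array([.635,-.058,.168])))
cv2.imwrite("pics/w5.png",W["img"][:,:,::-1])
```

```text
[ 0.4414953  -0.22372453 -0.05710086  0.0017519  -1.73052285  1.02451502]
(np.float64(318.27086940809795), np.float64(209.55415753940474)) (np.float64(364.60072810476066), np.float64(127.58572657208225)) (np.float64(410.8574103708064), np.float64(19.363878916650123))
```

View pics/w5.png

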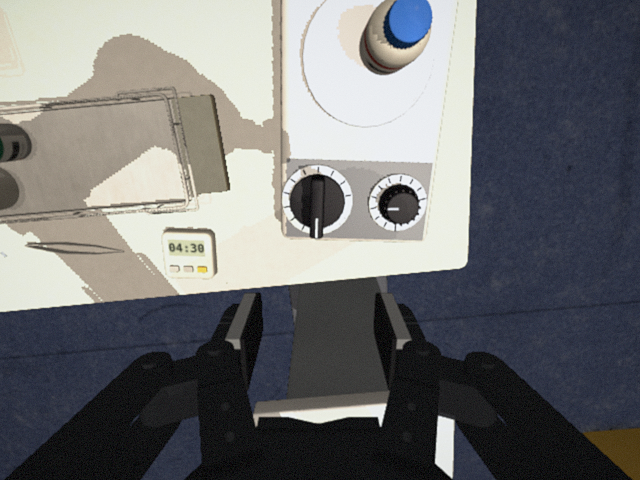

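Scaled: 0.147 m / 0.6 = 0.245, 0.04 m / 0.6 = 0.0667.

Request:
nudge_tcp(motion=[[1, 0.0833, 0.0333, 0, 0], [1, 0.1667, 0.0667, 0, 0], [1, 0.245, 0.1017, 0, 0], [1, 0.245, 0.1017, 0.05, 0], [1, 0.245, 0.1017, 0.0833, 0], [1, 0.245, 0.1017, 0.0833, 0]])

```text
t: 10.28
ee_pos: [0.6355, -0.0587, 0.1966]
tcp_rot: [[0.994, -0.105, -0.005], [-0.105, -0.995, -0.0], [-0.005, 0.001, -1.0]]
ft_force: [0.2, 0.1, -0.6]
finger_gap: 1.002
finger_force: 0.0
```

Run:
```python
from h import *
W=robot.grab_frame("wrist");T=robot.grab_frame("top");S=robot.grab_frame("side");s=robot.sense();p=s["ee_pos"]
rs=[]
for n,f in(("w",W),("t",T),("s",S)):
    h=cv2.cvtColor(f["img"],cv2.COLOR_RGB2HSV)
    m=(h[...,0]>95)&(h[...,0]<125)&(h[...,1]>150)&(h[...,2]>60)
    print(n,[b for b in blobs(m,100)],"exp",proj(f,np.array([.635,-.0585,.158])))
print(p,"tool-line on wrist at z .158",proj(W,np.r_[p[:2],.158]))
cv2.imwrite("pics/w6.png",np.hstack([cv2.resize(W["img"],(400,300)),cv2.resize(S["img"][130:355,270:570],(400,300))])[:,:,::-1])
```

```text
w [([296, 223, 44, 50, 1732], [317.6, 248.1])] exp (np.float64(318.5647348774143), np.float64(250.25065393889867))
t [] exp (np.float64(456.4796719315219), np.float64(177.72441305115947))
s [([335, 179, 28, 14, 252], [347.3, 186.6]), ([366, 247, 20, 18, 310], [375.3, 255.6])] exp (np.float64(374.57755167147354), np.float64(254.5486542883242))
[ 0.63681481 -0.05864625  0.20087078] tool-line on wrist at z .158 (np.float64(318.4976210647584), np.float64(247.6809344184669))
```

View pics/w6.png

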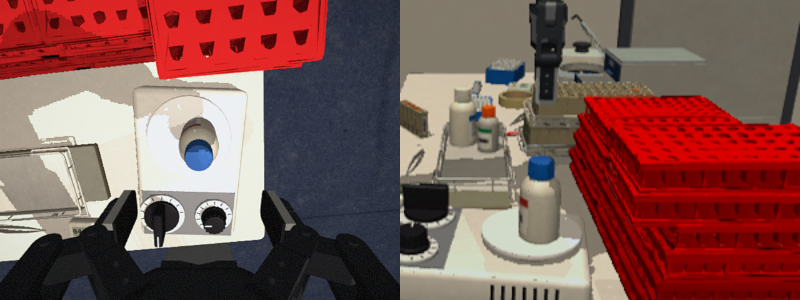

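Scaled: 0.138 m / 0.6 = 0.23, 0.125 m / 0.6 = 0.2083.

Request:
nudge_tcp(motion=[[1, 0, 0, 0.0833, 0], [1, 0, 0, 0.1667, 0], [1, 0, 0, 0.2083, 0], [1, 0, 0, 0.23, 0], [1, 0, 0, 0.23, 0], [1, 0, 0, 0.23, 0]])

```text
t: 11.18
ee_pos: [0.6373, -0.0584, 0.063]
tcp_rot: [[0.995, -0.104, 0.002], [-0.104, -0.995, 0.0], [0.002, -0.001, -1.0]]
ft_force: [0.4, 0.3, -0.0]
finger_gap: 1.003
finger_force: 0.0
```

Request:
nudge_tcp(motion=[[0.4, 0, 0, 0, 0], [0.4, 0, 0, 0, 0], [0.4, 0, 0, 0, 0], [0.4, 0, 0, 0, 0], [0.4, 0, 0, 0, 0]], grip_n=25)

```text
t: 11.8
ee_pos: [0.6368, -0.0586, 0.062]
tcp_rot: [[0.995, -0.105, 0.001], [-0.105, -0.995, -0.0], [0.001, 0.0, -1.0]]
ft_force: [-0.6, 0.3, 3.8]
finger_gap: 0.544
finger_force: 26.2
```

Scaled: -0.15 m / 0.6 = -0.25, -0.11 m / 0.6 = -0.1833.

Request:
nudge_tcp(motion=[[0.4, 0, 0, -0.0333, 0], [0.4, 0, 0, -0.1, 0], [0.4, 0, 0, -0.1833, 0], [0.4, 0, 0, -0.2333, 0], [0.4, 0, 0, -0.25, 0], [0.4, 0, 0, -0.25, 0]])

```text
t: 12.55
ee_pos: [0.6365, -0.0583, 0.2111]
tcp_rot: [[0.995, -0.105, -0.0], [-0.105, -0.995, 0.001], [-0.0, -0.001, -1.0]]
ft_force: [-0.2, 0.1, -2.0]
finger_gap: 0.541
finger_force: 26.0
```

Request:
nudge_tcp(motion=[[0.4, -0.0167, -0.0467, 0, 0], [0.4, -0.0417, -0.1167, 0, 0], [0.4, -0.0667, -0.1917, 0, 0], [0.4, -0.095, -0.2667, 0, 0], [0.4, -0.1217, -0.3417, 0, 0], [0.4, -0.1467, -0.4167, 0, 0], [0.4, -0.1667, -0.47, 0, 0], [0.4, -0.175, -0.4933, 0, 0]])

```text
t: 13.55
ee_pos: [0.5617, 0.2483, 0.2089]
tcp_rot: [[0.995, -0.103, -0.003], [-0.103, -0.995, -0.002], [-0.003, 0.002, -1.0]]
ft_force: [0.4, -0.4, -1.7]
finger_gap: 0.537
finger_force: 26.1
```

Request:
nudge_tcp(motion=[[0.4, 0, 0, 0, 0], [0.4, 0, 0, 0, 0], [0.4, 0, 0, 0, 0]])

```text
t: 13.92
ee_pos: [0.5634, 0.2458, 0.2114]
tcp_rot: [[0.994, -0.106, -0.0], [-0.106, -0.994, -0.0], [-0.0, 0.0, -1.0]]
ft_force: [0.7, -0.3, -1.0]
finger_gap: 0.541
finger_force: 26.1
```

Run:
```python
from h import *
S=robot.grab_frame("side");T=robot.grab_frame("top");W=robot.grab_frame("wrist");s=robot.sense();p=s["ee_pos"];print(p)
h=cv2.cvtColor(S["img"],cv2.COLOR_RGB2HSV)
print([b for b in blobs((h[...,0]>95)&(h[...,0]<125)&(h[...,1]>150)&(h[...,2]>60),30)],proj(S,p+[0,0,.096]))
a=T["img"][180:280,170:370];a=cv2.resize(a,(400,200),interpolation=cv2.INTER_CUBIC)
b=cv2.resize(S["img"][120:300,230:470],(400,300));w=cv2.resize(W["img"],(400,300))
v=np.zeros((500,800,3),np.uint8);v[:300,:400]=b;v[:300,400:]=w;v[300:,:400]=a
cv2.imwrite("pics/w7.png",v[:,:,::-1])
```

```text
[0.56330041 0.24620559 0.21152656]
[([335, 181, 23, 13, 208], [344.6, 187.2])] (np.float64(324.8225651154039), np.float64(132.04823525913906))
```

View pics/w7.png

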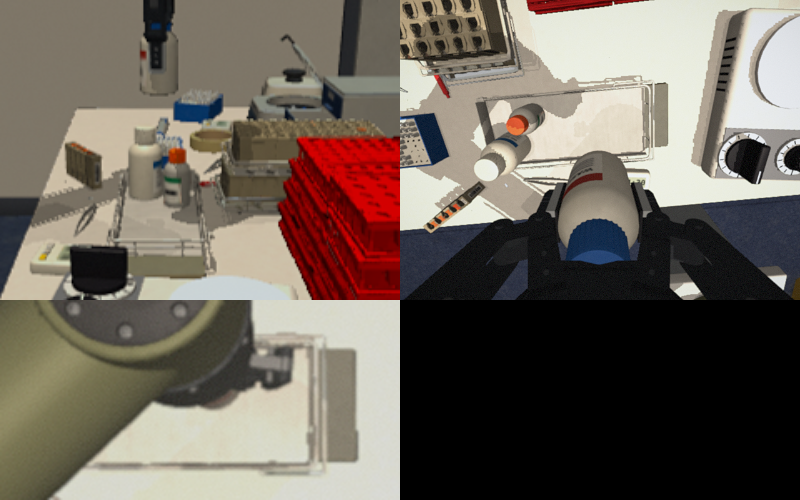

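The rows are not in the units I measure in: shifts go in shares of 0.6 m and turns go in shares of pi rad. I convert before sending: 0.18 m / 0.6 = 0.3, 0.175 m / 0.6 = 0.2917.

Request:
nudge_tcp(motion=[[0.4, 0, 0, 0.05, 0], [0.4, 0, 0, 0.1167, 0], [0.4, 0, 0, 0.1833, 0], [0.4, 0, 0, 0.2333, 0], [0.4, 0, 0, 0.2667, 0], [0.4, 0, 0, 0.2917, 0], [0.4, 0, 0, 0.3, 0], [0.4, 0, 0, 0.3, 0]])

```text
t: 15.08
ee_pos: [0.5634, 0.247, 0.032]
tcp_rot: [[0.995, -0.104, 0.001], [-0.104, -0.995, 0.0], [0.001, -0.0, -1.0]]
ft_force: [0.3, -0.5, -0.2]
finger_gap: 0.54
finger_force: 26.1
```

Request:
nudge_tcp(motion=[[0.4, 0, 0, 0.005, 0], [0.4, 0, 0, 0.01, 0], [0.4, 0, 0, 0.015, 0], [0.4, 0, 0, 0.02, 0], [0.4, 0, 0, 0.02, 0]])

```text
t: 15.7
ee_pos: [0.5629, 0.2467, 0.019]
tcp_rot: [[0.995, -0.105, -0.001], [-0.105, -0.995, -0.0], [-0.001, 0.0, -1.0]]
ft_force: [-0.5, -0.1, -1.2]
finger_gap: 0.535
finger_force: 26.1
```

Scaled: 0.003 m / 0.6 = 0.005, 0.002 m / 0.6 = 0.0033.

Request:
nudge_tcp(motion=[[0.4, 0, 0, 0.0017, 0], [0.4, 0, 0, 0.0033, 0], [0.4, 0, 0, 0.005, 0], [0.4, 0, 0, 0.005, 0]])

```text
t: 16.2
ee_pos: [0.5633, 0.2469, 0.0171]
tcp_rot: [[0.995, -0.105, 0.001], [-0.105, -0.995, 0.0], [0.001, -0.0, -1.0]]
ft_force: [-1.8, -1.8, 3.7]
finger_gap: 0.539
finger_force: 26.4
```

Request:
nudge_tcp(motion=[[0.4, 0, 0, 0.0017, 0], [0.4, 0, 0, 0.0033, 0], [0.4, 0, 0, 0.0033, 0]])

```text
t: 16.58
ee_pos: [0.5636, 0.2469, 0.017]
tcp_rot: [[0.995, -0.104, 0.002], [-0.104, -0.995, 0.0], [0.002, -0.0, -1.0]]
ft_force: [-6.5, -1.9, 12.7]
finger_gap: 0.542
finger_force: 27.3
```

Contact with the floor at the predicted height. Release and retreat.

Scaled: -0.002 m / 0.6 = -0.0033.

Request:
nudge_tcp(motion=[[0.5, 0, 0, -0.0033, 0], [0.7, 0, 0, -0.0033, 0], [0.9, 0, 0, -0.0033, 0], [0.9, 0, 0, -0.0033, 0], [0.9, 0, 0, -0.0033, 0]])

```text
t: 17.2
ee_pos: [0.5634, 0.247, 0.0168]
tcp_rot: [[0.995, -0.105, 0.001], [-0.105, -0.995, 0.0], [0.001, -0.0, -1.0]]
ft_force: [0.4, -1.0, 4.5]
finger_gap: 0.896
finger_force: 0.0
```

Request:
nudge_tcp(motion=[[0.9, 0, 0, -0.05, 0], [0.9, 0, 0, -0.1333, 0], [0.9, 0, 0, -0.2333, 0], [0.9, 0, 0, -0.3333, 0], [0.9, -0.0833, 0, -0.3667, 0], [0.9, -0.1667, 0, -0.3667, 0], [0.9, -0.25, 0, -0.3667, 0], [0.9, -0.25, 0, -0.3667, 0]])

```text
t: 18.2
ee_pos: [0.4117, 0.2631, 0.2366]
tcp_rot: [[0.995, -0.101, -0.0], [-0.101, -0.995, 0.002], [-0.0, -0.002, -1.0]]
ft_force: [0.5, 0.4, 0.4]
finger_gap: 0.901
finger_force: 0.0
```

Run:
```python
from h import *
S=robot.grab_frame("side");T=robot.grab_frame("top")
rs=[]
for f,e in((S,(.562,.245,.115)),(T,(.562,.245,.115))):
    h=cv2.cvtColor(f["img"],cv2.COLOR_RGB2HSV);e=proj(f,np.array(e));print("exp cap",e)
    b=[b for b in blobs((h[...,0]>95)&(h[...,0]<125)&(h[...,1]>130)&(h[...,2]>60),30) if np.hypot(b[1][0]-e[0],b[1][1]-e[1])<40];print(b)
    if b:rs.append(ray(f,*b[0][1]))
if len(rs)==2:print("cap",tri(rs),"want z ~.113")
# white line of the speed knob in the top view
g=cv2.cvtColor(T["img"],cv2.COLOR_RGB2GRAY)
W=robot.grab_frame("wrist")
print(robot.sense()["ee_pos"])
a=cv2.resize(T["img"][170:300,170:490],(800,325),interpolation=cv2.INTER_CUBIC)
b=cv2.resize(S["img"][180:320,230:430],(386,270));c=cv2.resize(T["img"][235:295,380:470],(405,270),interpolation=cv2.INTER_CUBIC)
v=np.zeros((596,800,3),np.uint8);v[:325]=a;v[325:595,:386]=b;v[325:595,390:795]=c
cv2.imwrite("pics/end.png",v[:,:,::-1])
```

```text
exp cap (np.float64(324.2599834367259), np.float64(220.64827936767696))
[([335, 181, 21, 13, 210], [344.6, 187.1]), ([319, 214, 13, 14, 147], [325.1, 221.4])]
exp cap (np.float64(281.8817343823824), np.float64(227.77903362752937))
[([274, 221, 15, 14, 131], [280.9, 228.2])]
cap [0.57929654 0.24028874 0.18931178] want z ~.113
[0.41393758 0.26259731 0.23577027]
```

Run:
```python
from h import *
S=robot.grab_frame("side");T=robot.grab_frame("top")
print("cap",tri([ray(S,325.1,221.4),ray(T,280.9,228.2)]))
g=cv2.cvtColor(T["img"],cv2.COLOR_RGB2GRAY).astype(float);k=np.array([.4955,.0183,.103])
# brightness of a ring at 14..24 mm radius on the bar top, by direction
fr=np.radians(172.4);A=np.radians(np.arange(-180,180,4));F=[]
for a in A:
    F.append(np.mean([cv2.getRectSubPix(g.astype(np.float32),(1,1),tuple(map(float,proj(T,k+r*np.array([np.cos(fr+a),np.sin(fr+a),0])))))[0,0] for r in np.arange(.012,.026,.002)]))
F=np.array(F);i=np.argsort(F)[-6:];print("white dir minus front, deg",np.degrees(A[i]).round(),F[i].round(),np.median(F))
w=np.clip(F-np.median(F)-8,0,None);print("mean",np.degrees((A*w).sum()/w.sum()))
S0=cv2.imread("pics/side0.png")[:,:,::-1]
h=lambda I:(lambda H:[b for b in blobs((H[...,0]<12)&(H[...,1]>150)&(H[...,2]>150),15) if 300<b[1][0]<360 and b[1][1]<245])(cv2.cvtColor(np.ascontiguousarray(I),cv2.COLOR_RGB2HSV))
print("orange",h(S0),h(S["img"]),"white cap diff",np.abs(S0[194:214,308:326].astype(int)-S["img"][194:214,308:326]).mean())
print("heat knob diff",np.abs(cv2.imread("pics/top0.png")[258:280,444:468,::-1].astype(int)-T["img"][258:280,444:468]).mean())
```

```text
cap [0.5627586  0.24699306 0.11243794]
white dir minus front, deg [116. -12.   4.  -8.   0.  -4.] [101. 101. 117. 129. 142. 150.] 74.98802
mean 54.65238585159399
orange [([331, 209, 10, 8, 52], [335.9, 213.0])] [([331, 209, 10, 8, 53], [336.0, 213.0])] white cap diff 29.966666666666665
heat knob diff 5.456439393939394
```

Scaled: 0.24 m / 0.6 = 0.4, 0.05 m / 0.6 = 0.0833.

Request:
nudge_tcp(motion=[[0.9, 0.0083, 0.0833, 0, 0], [0.9, 0.0167, 0.1667, 0, 0], [0.9, 0.025, 0.25, 0, 0], [0.9, 0.0333, 0.3333, 0, 0], [0.9, 0.05, 0.4, 0, 0], [0.9, 0.05, 0.4, 0, 0], [0.9, 0.05, 0.4, 0, 0]])

```text
t: 19.32
ee_pos: [0.4189, 0.0205, 0.236]
tcp_rot: [[0.994, -0.106, -0.001], [-0.106, -0.994, -0.0], [-0.001, 0.0, -1.0]]
ft_force: [-1.1, 0.2, 0.5]
finger_gap: 0.901
finger_force: 0.0
```

Run:
```python
from h import *
W=robot.grab_frame("wrist");S=robot.grab_frame("side");T=robot.grab_frame("top")
g=cv2.cvtColor(W["img"],cv2.COLOR_RGB2GRAY)
k=np.array([.4955,.0183,.103]);c=proj(W,k);print("knob px",c)
# blobs of bright pixels inside a 26 mm circle on the bar top
m=np.zeros(g.shape,np.uint8);poly=np.array([proj(W,k+.027*np.array([np.cos(a),np.sin(a),0])) for a in np.linspace(0,6.28,40)]).astype(np.int32);cv2.fillPoly(m,[poly],1)
mm=(m>0)&(g>130)
for s,cc in blobs(mm,8):
    x,y,w,h,_=s;ys,xs=np.where(mm[y:y+h,x:x+w]);P=np.array([onz(W,u+x,v+y,.103)[:2] for u,v in zip(xs,ys)])
    vx,vy=cv2.fitLine(P.astype(np.float32),cv2.DIST_L2,0,.0001,.0001).ravel()[:2];print(s,P.mean(0),np.ptp(P,axis=0),np.degrees(np.arctan(vy/vx)),"front line -7.6")
S0=cv2.imread("pics/side0.png")[:,:,::-1].astype(int);T0=cv2.imread("pics/top0.png")[:,:,::-1].astype(int)
d=np.abs(S0-S["img"]).sum(2)[190:245,300:330];print("side big bottle diff by row",d.mean(1).astype(int)[::4])
print("top caps diff",np.abs(T0-T["img"])[228:254,186:216].mean(),np.abs(T0-T["img"])[205:225,212:234].mean())
```

```text
knob px (np.float64(311.6157443883907), np.float64(125.22482712194923))
[317, 106, 27, 52, 113] [ 4.83464412e-01 -8.98803262e-05] [0.03963411 0.02501533] -32.363674 front line -7.6
[279, 122, 2, 8, 8] [0.49819706 0.04559377] [0.00568886 0.0007288 ] 0.50446737 front line -7.6
[281, 134, 4, 9, 12] [0.48779013 0.04427739] [0.00681909 0.00209553] 17.394089 front line -7.6
[308, 134, 4, 24, 85] [0.47963464 0.02200767] [0.01921953 0.00467622] -8.524317 front line -7.6
[286, 144, 10, 9, 16] [0.47844359 0.03871406] [0.00749901 0.00685002] 43.18319 front line -7.6
side big bottle diff by row [ 11  11   9   9   9  11   8  70  71  65 132  44  51 109]
top caps diff 3.9555555555555557 3.168939393939394
```

```bash
python3 -c "
from cell import robot
print(robot.sign_off())"
```

```text
the job is handed in; nothing more can be done
None
```

The job is handed in, with no verdict returned: the speed knob was turned to its off stop first (line within 1° of front), then the bottle was set upright on the tray floor and released, and the heating knob and the other two bottles look unmoved in the before/after images.

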